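Fetch the yellow clipper blade from the covered rack

ROBOT

A 6-joint arm with a two-finger parallel gripper is mounted at the origin on the work surface. World frame = base frame: x ahead of the robot, y to its left, z up, the work surface at z = 0. Lengths are in mm, angles in rad, forces in N, time in s.
With the tool pointing down it reaches from about 375 to 750 mm from the base axis. Payload 9 kg.
Tool frame: the origin (TCP) lies midway between the tips of the shut fingers; the grasp point (between the pads) lies 19 mm behind it; z points along the fingers, y is the direction in which the jaws open and shut (so a half turn about z gives the same grasp; the last joint's range is limited). The gripper opens to 85 mm and grips with 20 to 120 N. Pads are 22 mm wide; open, the fingers measure 114 mm over their backs; the gripper's body (76 mm by 85 mm) begins 54 mm behind the grasp point. The pads swing forward as they close: fully open they stand 13 mm farther back than shut.
Start: joints at [-1.508, 0.104, 0.097, 1.564, 0, 1.353], TCP at [166.284, -576.53, 231.331] pointing down, gripper open.
Joint ranges: [-2.99, 2.99], [-0.84, 1.86], [-1.1, 1.16], [-1.84, 2.11], [-1.51, 1.56], [-3.14, 3.14]. Speed limits (rad/s): [2.22, 2.22, 2.57, 3.14, 3.14, 3.14].

INTERFACE

Orientations are given as a rotation vector (axis times angle).
In Python, from rig import sense, viewer, bot gives the robot as it stands. The module is installed in compiled form; this text tells all that it offers.
- The arm moves only by the tool apply_moves, never from a script. Its arguments are lists of equal length, an entry for each row: "slide": the shift along the tool's x, y, z in cm, a list of three; "turn": the turn, a rotation vector about the tool's x, y, z in rad, a list of three. In form: {"slide": [[tx, ty, tz], ...], "turn": [[rx, ry, rz], ...]}. A call has 1 to 8 rows; each row is the pose to reach, as a shift and turn from the pose commanded when the call began, along the tool's axes at that moment; what a row does not reach only later rows make up. A row lasts 1/8 s, in which the tool goes at most 62.5 mm and 10.7 degrees, less where a joint would pass 70% of its speed; a pose out of reach is approached as far as the arm can. A call with a gripper value outside its range is refused whole. "claw" is the closure in counts, from 0 (fully open) to 255 (shut), set as the call begins (left out, the last holds). The fingers move at their own pace and stop on an object; "grip_force" is the grip in N (left out, the last holds). Time passes only in rows, so rows that repeat a pose let the fingers close. It gives the time, the measured TCP pose, the force and the opening at its end, in the units of the state.
- sense(): the state, without advancing time (a new reading comes with each control period).
- viewer.grab_frame(name): name is "scene" or "top"; returns a dict with "img" (420x560x3 uint8, red, green, blue), "fx", "fy", "cx", "cy" (pixels), "rvec" (rotation vector, rad) and "tvec" (3), from world to camera coordinates, as OpenCV has them. Camera axes: x right, y down, z forward; pixel columns grow to the right and rows downward; lengths in mm; the calibration is good to about 2 mm. A picture is of the moment at which its call begins. There is no depth.
- bot.close_job(): hands the job in, once; it reports no verdict.
The state is a dict: "t": time; "joint_pos": joint angles; "qvel": joint speeds; "tau": joint torques, N m; "ee_pos": TCP position; "eef_rot": TCP orientation; "wrist_force": force on the tool from outside, world axes, zero at the start; "moment": the same for the moment, N m; "finger_gap": opening from 0.0 (shut) to 1.0 (fully open).
Only numpy, scipy, OpenCV 4.12 (cv2) and the standard library are available. Lean on these libraries where they do the work, as an engineer would, in place of code of your own. Each camera call takes 0.05 s, during which the arm holds its last target. There are 200 camera calls.

TASK

At the bird treatment table, slide the loose aluminium cover sideways along the ledge of the sloping blue blade rack until all three pockets are open, and leave it lying flat on the rack's plain half, the one towards the red tray. Then lift the blade with the yellow grip out of its pocket and lower it, still gripped, onto the floor of the red tray, so that it lies flat on its steel base, and let go. Leave the other two blades in their pockets and everything else where it is.

Things in the scene. Friction and masses are not known exactly. Their poses are not given: they have to be found in the camera images.
- rack: Fixed blue rack. Origin: on the table under the middle of its top face; frame upright, only yawed. The top face, 106 mm x 302 mm (rack y), slopes 30 degrees, low edge (rack -x) away from the robot: its outward normal is (-0.5, 0, 0.866), up-slope is (0.866, 0, 0.5) in the rack frame. Half away from the tray (rack +y): three pockets; half nearer the tray (rack -y): plain deck.
- face (a point): Middle of the rack's sloping face, 85 mm above the rack's origin. A grey ledge along the low edge and grey stops at both ends (rack y = +-145 mm) stand 7 mm proud of the face and keep the cover on; between the stops it slides freely along rack y.
- deck (a point): Middle of the plain deck on the rack's half nearer the tray (rack y = -77 mm), on the sloping face: where the cover ends up when slid against the end stop.
- pocket0 (a point): Centre of the floor of the pocket nearest the rack's middle (rack y = 34 mm). Every pocket is 76 mm long up the slope, 38 mm wide along rack y, 30 mm deep square to the face; its floor is parallel to the face. Together they span rack y = 15 to 139 mm, with 5 mm walls between.
- pocket1 (a point): Centre of the floor of the middle pocket (rack y = 77 mm), same size.
- pocket2 (a point): Centre of the floor of the outermost pocket, farthest from the tray (rack y = 120 mm), same size.
- cover: Loose aluminium plate, 98 mm up the slope (own x) x 136 mm (own y, along the rack) x 5 mm, lying on the sloping face against the ledge, at first hiding all pockets. Origin: centre of its underside; own z: outward normal. About 180 g. All pockets are open once its origin is at rack y below -53 mm; the end stop halts it at -77 mm.
- handle (a point): Middle of the top of the cover's black bar handle, 33 mm out from the plate's underside. The bar is 14 mm thick (cover x), 50 mm long (cover y) and stands 28 mm high on the middle of the plate.
- blade_yellow: Clipper blade: flat steel base 72 x 32 x 4 mm (own x, y, z) with an upright yellow grip block in its middle, 16 mm thick (own x), 24 mm wide (own y), from 4 to 26 mm above the underside. Origin: centre of underside; own z: out through the grip. About 60 g. The wanted one; lies in one of the pockets, base on the floor, own x up the slope, covered at first.
- blade_blue: Clipper blade: flat steel base 72 x 32 x 4 mm (own x, y, z) with an upright blue grip block in its middle, 16 mm thick (own x), 24 mm wide (own y), from 4 to 26 mm above the underside. Origin: centre of underside; own z: out through the grip. About 60 g. Lies in another pocket and stays there.
- blade_white: Clipper blade: flat steel base 72 x 32 x 4 mm (own x, y, z) with an upright white grip block in its middle, 16 mm thick (own x), 24 mm wide (own y), from 4 to 26 mm above the underside. Origin: centre of underside; own z: out through the grip. About 60 g. Lies in another pocket and stays there.
- tray: Fixed open red tray, 200 mm (own x) x 260 mm (own y) outside, 45 mm high, walls and floor 4 mm. Origin: centre of its underside. The forceps lie along its far side; the rest is empty.
- forceps: Steel forceps about 12 x 125 x 6 mm, lying in the tray near its far (+x) wall, about 70 mm from the tray's middle, long way along tray y; to be left alone. Origin: centre of the underside.
- bottle: Green bottle, 64 mm wide, 170 mm tall, behind the rack's left end; bystander. Origin: centre of the underside.
- spray: Green spray can, 52 mm wide, 150 mm tall, beyond the rack's right end; bystander. Origin: centre of the underside.
- jar: Low white jar with yellow lid, 60 mm wide, 50 mm tall, behind the rack; bystander. Origin: centre of the underside.
- tape: Paper-coloured tape roll lying flat, 70 mm wide, 25 mm high, behind the gap between rack and tray; bystander. Origin: centre of the underside.
- cup: Small steel cup, 60 mm wide, 45 mm high, right of the rack; bystander. Origin: centre of the underside.
Things that resemble listed ones, but are neither listed nor needed, are in the scene too. Of the things like the cover, leave any that is brown; of the rest the larger one is meant.

How it is judged:
By the outcome, as a careful person would: the job done as asked, in the order asked, and still so for the second after the job is handed in, with the robot touching nothing.
It also fails if it takes over 54 s, if anything falls off the work surface, if the arm or the gripper's body presses on something with over 40 N, if the wrist force passes 120 N, or if a joint passes its speed limit or range.

## Working session

There is one attempt and no reset: what is moved stays moved. The work goes in short steps, Python scripts to look and compute and a tool call to move; the robot and the scene stay as the last step left them, time stands still between calls to the robot, and variables do not carry over. Pictures are saved under pics/ and viewed, about 8 in all and at most 12, crops included, and the job is handed in when it is done.

Besides the shell and the picture viewer there is one more tool, called after "Emit:" as name(argument=value, ...) on one line, values as JSON. apply_moves: Moves the arm, as the interface text tells. Its arguments: {"type":"object","properties":{"slide":{"type":"array","items":{"type":"array","items":{"type":"number"}}},"turn":{"type":"array","items":{"type":"array","items":{"type":"number"}}},"claw":{"type":"number"},"grip_force":{"type":"number"}},"required":["slide","turn"]}

```bash
mkdir -p pics
cat > h.py <<'E'
import numpy as np, cv2
from scipy.spatial.transform import Rotation as R
from rig import sense, viewer, bot
def grab(n,save=None):
    f=viewer.grab_frame(n)
    if save: cv2.imwrite('pics/'+save,f['img'][:,:,::-1])
    return f
def ray(f,u,v):
    M=R.from_rotvec(np.ravel(f['rvec'])).as_matrix(); t=np.ravel(f['tvec'])
    return -M.T@t, M.T@np.array([(u-f['cx'])/f['fx'],(v-f['cy'])/f['fy'],1])
def onz(f,u,v,z):
    o,d=ray(f,u,v); return o+d*(z-o[2])/d[2]
def onplane(f,u,v,p,n):
    o,d=ray(f,u,v); return o+d*(np.dot(np.array(p)-o,n)/np.dot(d,n))
def proj(f,P):
    M=R.from_rotvec(np.ravel(f['rvec'])).as_matrix(); c=M@np.array(P)+np.ravel(f['tvec'])
    return np.array([f['fx']*c[0]/c[2]+f['cx'],f['fy']*c[1]/c[2]+f['cy']])
def tri(f1,p1,f2,p2):
    a,d=ray(f1,*p1); b,e=ray(f2,*p2)
    s=np.linalg.lstsq(np.c_[d,-e],b-a,rcond=None)[0]
    return (a+d*s[0]+b+e*s[1])/2, np.linalg.norm(a+d*s[0]-b-e*s[1])
E
python3 - <<'E'
from h import *
for n in('scene','top'):
    f=grab(n,n+'0.png'); print(n,ray(f,280,210),f['fx'])
print(sense())
E
```

```text
scene (array([1008.67308314,  450.17018293, 1038.73072488]), array([-0.44585255, -0.41833274, -0.79145135])) 429.9485560766686
top (array([ 357.5658919 ,  -41.55158735, 1297.83278847]), array([ 0.09519438, -0.01201366, -0.99542778])) 449.1917137172457
{'t': 0.1, 'joint_pos': array([-1.50771953e+00,  1.04622129e-01,  9.65288496e-02,  1.56388553e+00,
       -4.74288180e-06,  1.35309699e+00]), 'qvel': array([ 1.36771753e-03, -1.95562331e-03,  1.85116731e-03,  7.23484747e-05,
       -8.09306227e-04, -7.59672102e-05]), 'tau': array([ 5.62265093e-03, -5.58208501e+01,  5.04718745e+01,  1.31049266e-02,
       -3.02618109e-04, -4.51781716e-06]), 'ee_pos': array([ 166.24974252, -576.19700036,  230.60029004]), 'eef_rot': array([-3.10951722e+00, -4.39429788e-01, -1.35979532e-04]), 'wrist_force': array([-0.46968603,  0.50687436,  0.00677449]), 'moment': array([ 0.06725998, -0.03739519, -0.04477914]), 'finger_gap': 1.002161871949849}
```

View pics/scene0.png

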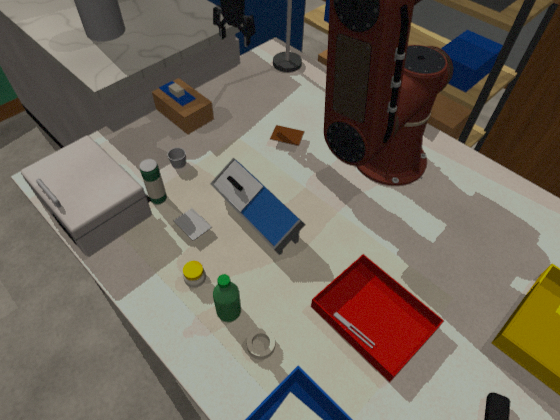

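View pics/top0.png

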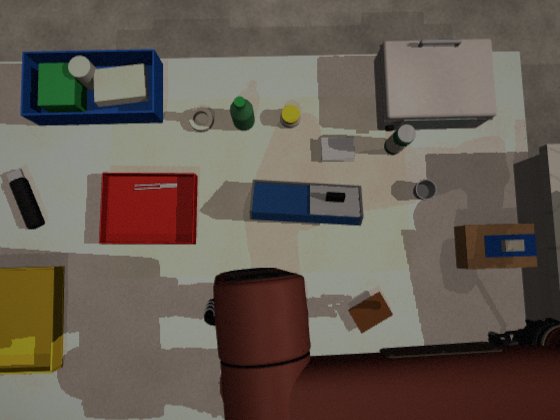

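The robot arm is at the bottom of the top view. The rack is at about (306,202) in top and (258,205) in scene, with the cover on its right half and the handle at (336,197). The tray is at (149,208).

Run:
```python
from h import *
t=cv2.imread('pics/top0.png')[165:240,240:375]; s=cv2.imread('pics/scene0.png')[150:260,200:310]
a=cv2.resize(t,(800,444),interpolation=cv2.INTER_CUBIC); cv2.imwrite('pics/ct.png',a)
cv2.imwrite('pics/cs.png',cv2.resize(s,(600,600),interpolation=cv2.INTER_CUBIC))
```

```text
(no output)
```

View pics/ct.png

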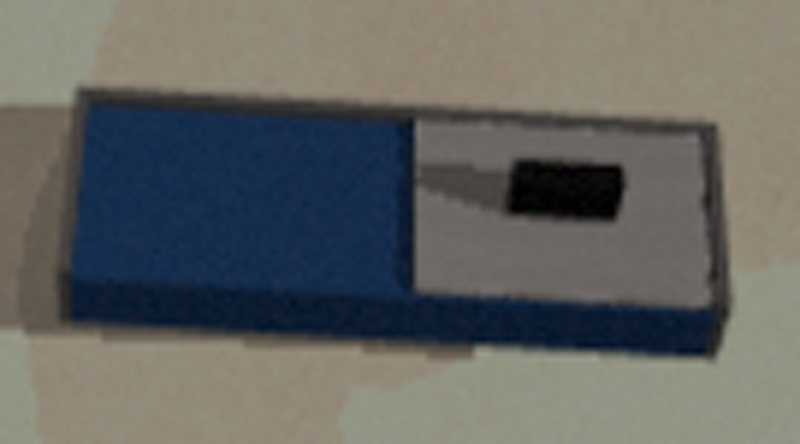

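View pics/cs.png

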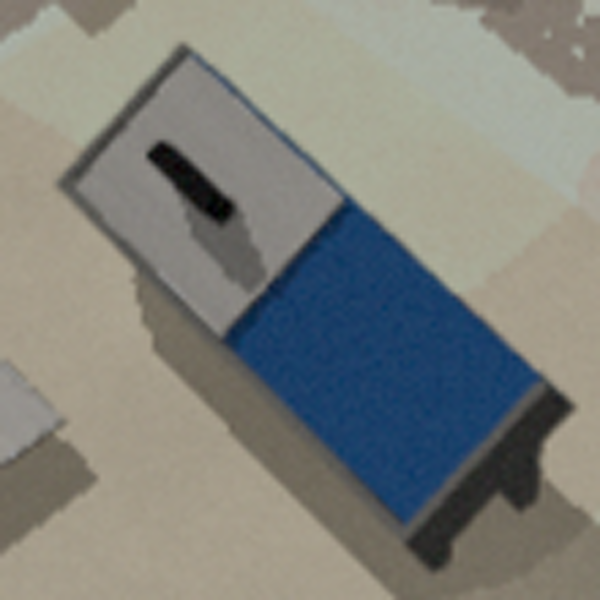

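Run:
```python
from h import *
f=grab('top');g=grab('scene')
T=lambda p:(239.5+(p[0]+.5)*135/800,164.5+(p[1]+.5)*75/444)
S=lambda p:(199.5+(p[0]+.5)*110/600,149.5+(p[1]+.5)*110/600)
pts=dict(chm=((414,292),(347,202)),clm=((414,120),(225,338)),clr=((700,132),(75,187)),chr=((707,306),(190,50)),dhl=((75,282),(545,382)),dll=((88,108),(405,525)))
for k,(a,b) in pts.items():print(k,*tri(f,T(a),g,S(b)))
# handle top: black-blob corners approx; trace
print('hand',tri(f,T((566,188)),g,S((192,180))))
# tray
for F,n in((f,'top'),(g,'scene')):
    im=F['img'].astype(int); m=((im[:,:,0]>90)&(im[:,:,1]<50)&(im[:,:,2]<50)).astype(np.uint8)
    c=max(cv2.findContours(m,0,2)[0],key=cv2.contourArea); q=cv2.boxPoints(cv2.minAreaRect(c)); 
    ap=cv2.approxPolyDP(cv2.convexHull(c),6,True)[:,0]
    print(n,ap.tolist(),[onz(F,*p,45)[:2].round().tolist() for p in ap])
```

```text
chm [ 459.06121073 -134.30005777  107.88658284] 0.8174764596953169
clm [ 543.47167864 -139.96481821   62.23508047] 0.9103355440801933
clr [ 533.96019747 -273.95177907   64.00345242] 1.0643058499440665
chr [ 449.65681125 -265.72149435  116.57724226] 4.334438904338939
dhl [468.05866219  17.47551429 106.05953568] 1.5144463892332514
dll [555.07955851  10.53650954  61.56675664] 4.89025867137862
hand (array([ 504.88371394, -205.1781431 ,  103.15054115]), np.float64(0.6627994521805575))
top [[194, 174], [192, 243], [99, 242], [103, 173]] [[586.0, 183.0], [392.0, 190.0], [402.0, 446.0], [595.0, 437.0]]
scene [[362, 255], [442, 320], [394, 376], [312, 299]] [[398.0, 188.0], [403.0, 442.0], [598.0, 439.0], [591.0, 181.0]]
```

```bash
cat >> h.py <<'E'
yaw=np.radians(176.2)
rx=np.array([np.cos(yaw),np.sin(yaw),0]); ry=np.array([-np.sin(yaw),np.cos(yaw),0]); Z=np.array([0,0,1.])
n=-.5*rx+.866*Z; up=.866*rx+.5*Z
RT=np.c_[np.cross(-up,-n),-up,-n]   # tool aligned to slope
cov=np.array([496.5,-203.5,87.7])-5*n  # cover underside centre at first
def go(p,Rm):
    s=sense(); C=R.from_rotvec(s['eef_rot']); d=C.inv().apply(np.array(p)-s['ee_pos'])/10
    w=(C.inv()*R.from_matrix(Rm)).as_rotvec(); 
    print('slide',d.round(2).tolist(),'turn',w.round(3).tolist(),'rows',round(np.linalg.norm(d)/6.25,1),round(np.degrees(np.linalg.norm(w))/10.7,1))
E
python3 - <<'E'
from h import *
print(cov,RT); go((500,-250,290),RT)
E
```

```text
[ 494.00549633 -203.33431525   83.37      ] [[ 0.06627098  0.86409607 -0.49890073]
 [ 0.99775757 -0.0573932   0.03313695]
 [ 0.         -0.5        -0.866     ]]
slide [41.11, -22.11, -5.89] turn [0.455, -0.321, -1.194] rows 7.5 7.1
```

Emit:
apply_moves(slide=[[41.1, -22.1, -5.9], [41.1, -22.1, -5.9], [41.1, -22.1, -5.9], [41.1, -22.1, -5.9], [41.1, -22.1, -5.9], [41.1, -22.1, -5.9], [41.1, -22.1, -5.9], [41.1, -22.1, -5.9]], turn=[[0.455, -0.321, -1.194], [0.455, -0.321, -1.194], [0.455, -0.321, -1.194], [0.455, -0.321, -1.194], [0.455, -0.321, -1.194], [0.455, -0.321, -1.194], [0.455, -0.321, -1.194], [0.455, -0.321, -1.194]], claw=110, grip_force=30)

```text
t: 1.2
ee_pos: [494.8, -246.5, 275.9]
eef_rot: [-1.988, -1.877, 0.495]
wrist_force: [-0.5, -0.5, 0.1]
finger_gap: 0.57
```

Run:
```python
from h import *
s=sense();print(s['t'],s['joint_pos'],s['ee_pos'],s['finger_gap']); go(cov+(33+50)*n,RT)
```

```text
1.2 [-0.56387473  0.61337521  0.70145796  2.10931707 -0.24454455  1.12069768] [ 494.84034128 -246.46299778  275.90129642] 0.5695456635445698
slide [4.34, 9.2, 8.65] turn [0.015, 0.011, 0.006] rows 2.1 0.1
```

Emit:
apply_moves(slide=[[4.3, 9.2, 8.6], [4.3, 9.2, 8.6], [4.3, 9.2, 8.6], [4.3, 9.2, 8.6]], turn=[[0.015, 0.011, 0.006], [0.015, 0.011, 0.006], [0.015, 0.011, 0.006], [0.015, 0.011, 0.006]])

```text
t: 1.7
ee_pos: [532.6, -209.8, 159.4]
eef_rot: [-1.99, -1.85, 0.496]
wrist_force: [1.0, -0.6, 0.4]
finger_gap: 0.571
```

Run:
```python
from h import *
s=sense();print(s['t'],s['joint_pos'],s['ee_pos'],s['finger_gap'], s['wrist_force']); go(cov+(33+50)*n,RT)
f=grab('top');g=grab('scene')
a=cv2.resize(f['img'][130:250,240:400],(640,480),interpolation=2);b=cv2.resize(g['img'][130:240,190:300],(480,480),interpolation=2)
cv2.imwrite('pics/a1.png',np.hstack([a[:,:320+0] if 0 else cv2.resize(a,(400,300)),cv2.resize(b,(300,300))])[:,:,::-1])
for F in(f,g): print([proj(F,cov+k*n).round(1).tolist() for k in(5,33,83)])
```

```text
1.7 [-0.49317617  0.70553112  0.60880909  1.95751066 -0.20661566  1.20176633] [ 532.64597999 -209.78994138  159.40066391] 0.5709497952455428 [ 0.96522199 -0.56420758  0.44598247]
slide [0.39, 0.42, 0.23] turn [0.001, -0.002, -0.006] rows 0.1 0.0
[[333.9, 200.0], [335.3, 193.8], [337.7, 182.0]]
[[237.8, 184.9], [233.4, 181.7], [225.3, 175.7]]
```

View pics/a1.png

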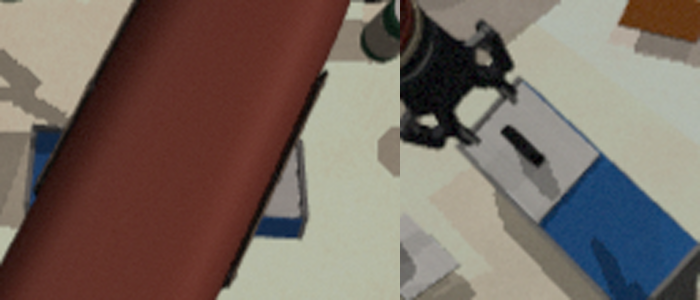

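Handle prediction agrees with both views to about a pixel. Descending along the slope normal.

Emit:
apply_moves(slide=[[0.4, 0.4, 0.2], [0.4, 0.4, 3], [0.4, 0.4, 5], [0.4, 0.4, 6.2], [0.4, 0.4, 7.0], [0.4, 0.4, 7.2], [0.4, 0.4, 7.2]], turn=[[0, 0, 0], [0, 0, 0], [0, 0, 0], [0, 0, 0], [0, 0, 0], [0, 0, 0], [0, 0, 0]])

```text
t: 2.68
ee_pos: [501.2, -203.5, 94.6]
eef_rot: [-1.991, -1.85, 0.496]
wrist_force: [0.2, 0.4, 1.1]
finger_gap: 0.569
```

Run:
```python
from h import *
s=sense();print(s['t'],s['ee_pos'],s['wrist_force']); go(cov+12*n,RT)
```

```text
2.675 [ 501.15553914 -203.48242647   94.64273036] [0.18426944 0.35661054 1.06067031]
slide [-0.03, -0.06, 0.13] turn [0.002, -0.002, -0.007] rows 0.0 0.0
```

Close in on the handle.

Emit:
apply_moves(slide=[[0, 0, 0], [0, 0, 0], [0, 0, 0], [0, 0, 0], [0, 0, 0], [0, 0, 0]], turn=[[0, 0, 0], [0, 0, 0], [0, 0, 0], [0, 0, 0], [0, 0, 0], [0, 0, 0]], claw=255, grip_force=25)

```text
t: 3.42
ee_pos: [500.4, -203.2, 95.0]
eef_rot: [-1.99, -1.849, 0.497]
wrist_force: [-3.6, 1.2, 4.6]
finger_gap: 0.154
```

Emit:
apply_moves(slide=[[0.5, 0, 0], [1.2, 0, 0], [2, 0, 0], [3, 0, 0], [4, 0, 0], [5, 0, 0], [5, 0, 0]], turn=[[0, 0, 0], [0, 0, 0], [0, 0, 0], [0, 0, 0], [0, 0, 0], [0, 0, 0], [0, 0, 0]])

```text
t: 4.3
ee_pos: [504.7, -153.2, 95.0]
eef_rot: [-1.991, -1.851, 0.496]
wrist_force: [0.4, 1.5, 7.2]
finger_gap: 0.159
```

Emit:
apply_moves(slide=[[1, 0, 0], [2.2, 0, 0], [3.4, 0, 0], [4.6, 0, 0], [5.8, 0, 0], [7, 0, 0], [8, 0, 0], [8.5, 0, 0]], turn=[[0, 0, 0], [0, 0, 0], [0, 0, 0], [0, 0, 0], [0, 0, 0], [0, 0, 0], [0, 0, 0], [0, 0, 0]])

```text
t: 5.3
ee_pos: [511.6, -69.7, 95.0]
eef_rot: [-1.993, -1.852, 0.497]
wrist_force: [1.7, -7.4, 6.7]
finger_gap: 0.157
```

Run:
```python
from h import *
g=grab('scene');print(sense()['ee_pos'],sense()['wrist_force'],sense()['joint_pos'])
cv2.imwrite('pics/a2.png',cv2.resize(g['img'][140:260,180:320],(700,600),interpolation=2)[:,:,::-1])
```

```text
[511.67605711 -69.21605385  95.01712797] [ 2.40812637 -2.41406418  7.39258077] [-0.31455869  0.55773824  0.28824645  1.8074935  -0.12265773  1.36125691]
```

View pics/a2.png

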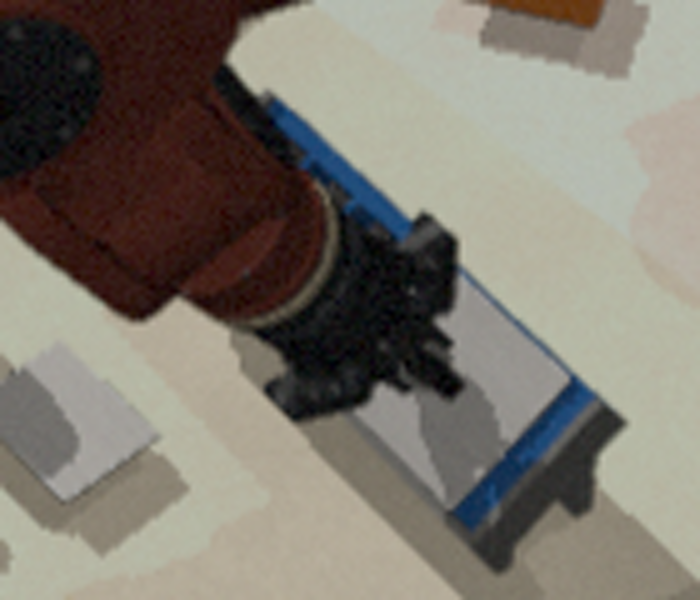

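The cover slid along with the handle; the cover's edge is at crop (450,510), with about 13 mm left to the end stop. A little more, then release and back off.

Emit:
apply_moves(slide=[[0.4, 0, 0], [0.8, 0, 0], [0.8, 0, 0], [0.8, 0, 0]], turn=[[0, 0, 0], [0, 0, 0], [0, 0, 0], [0, 0, 0]])

```text
t: 5.85
ee_pos: [512.3, -61.6, 95.0]
eef_rot: [-1.993, -1.852, 0.495]
wrist_force: [3.5, -3.4, 7.4]
finger_gap: 0.157
```

Emit:
apply_moves(slide=[[0, 0, 0], [0, 0, 0], [0, 0, 0], [0, 0, 0], [0, 0, -1.5], [0, 0, -4], [0, 0, -7], [0, 0, -8]], turn=[[0, 0, 0], [0, 0, 0], [0, 0, 0], [0, 0, 0], [0, 0, 0], [0, 0, 0], [0, 0, 0], [0, 0, 0]], claw=110)

```text
t: 6.85
ee_pos: [552.1, -63.6, 164.7]
eef_rot: [-1.992, -1.851, 0.495]
wrist_force: [-0.4, 1.2, 0.0]
finger_gap: 0.567
```

Run:
```python
from h import *
s=sense();print(s['ee_pos'],s['wrist_force'],s['finger_gap'])
go(np.array([300,150,300]),RT)
```

```text
[552.08516701 -63.63395567 164.71955187] [-0.38559837  1.18924952  0.02785518] 0.5666992042977061
slide [19.45, -29.91, 1.49] turn [0.004, -0.001, -0.007] rows 5.7 0.0
```

Emit:
apply_moves(slide=[[4, 0, -2], [8, 0, -5], [13, 0, -7], [18, 0, -7], [20, 0, -7], [20, 0, -7]], turn=[[0, 0, 0], [0, 0, 0], [0, 0, 0], [0, 0, 0], [0, 0, 0], [0, 0, 0]])

```text
t: 7.6
ee_pos: [585.2, 132.2, 208.6]
eef_rot: [-2.006, -1.865, 0.47]
wrist_force: [-0.7, -0.8, -0.7]
finger_gap: 0.568
```

Run:
```python
from h import *
print(sense()['ee_pos'])
f=grab('top');g=grab('scene')
a=cv2.resize(f['img'][165:240,240:375],(720,400),interpolation=2);b=cv2.resize(g['img'][150:260,200:310],(600,600),interpolation=2)[:,:]
cv2.imwrite('pics/ct2.png',a[:,:,::-1]);cv2.imwrite('pics/cs2.png',b[:,:,::-1])
```

```text
[585.21748544 132.16256798 208.57865155]
```

View pics/ct2.png

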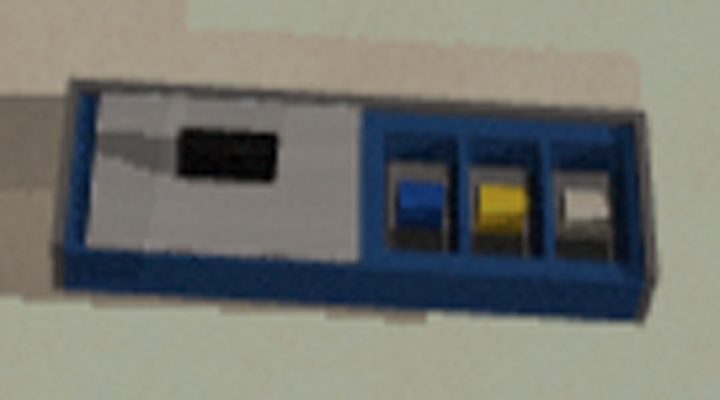

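View pics/cs2.png

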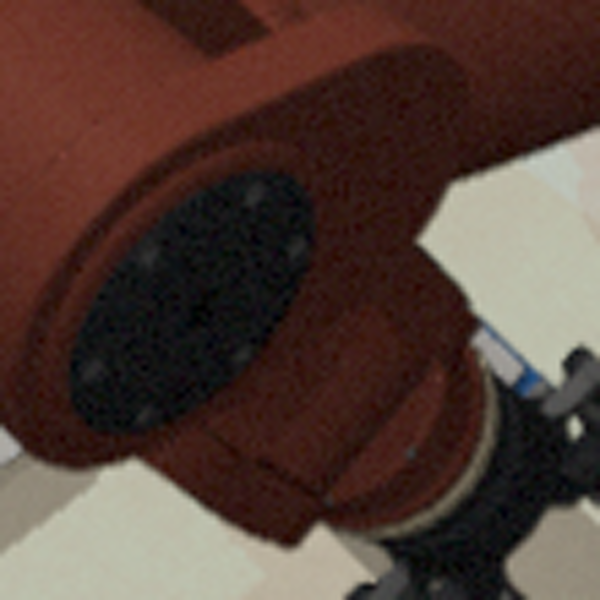

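Top view: all three pockets are open and the cover lies flat on the plain half. The yellow blade is in the middle pocket, at crop (502,205). The arm blocks the scene view.

Run:
```python
from h import *
f=grab('top'); im=f['img']; hsv=cv2.cvtColor(im,cv2.COLOR_RGB2HSV).astype(int)
sub=np.zeros(im.shape[:2],bool); sub[190:215,310:362]=1
m=(hsv[:,:,0]>20)&(hsv[:,:,0]<36)&(hsv[:,:,1]>140)&sub
v,u=np.nonzero(m); w=hsv[v,u,2]; print(len(u),u.min(),u.max(),v.min(),v.max())
for y in range(v.min(),v.max()+1): print(y,[(x,int(hsv[y,x,2])) for x in range(u.min(),u.max()+1)])
def face(px,py,h): 
    q=onplane(f,239.5+(px+.5)*.1875,164.5+(py+.5)*.1875,cov+h*n,n); d=q-cov; return q.round(1), 'ry',round(float(d@ry),1),'up',round(float(d@up),1)
print('grip top blob',u.mean(),v.mean(), onplane(f,u.mean(),v.mean(),cov-4*n,n))
for k,c,h in(('L',(468,200),0),('R',(543,200),0),('far',(505,141),0),('near',(505,257),0),('stopR',(640,190),0),('stopL',(82,170),0),('grip',(502,205),-6),('gwhite',(585,205),-6),('gblue',(421,205),-6),('hand',(227,155),19)): print(k,*face(*c,h))
```

```text
82 329 339 200 208
200 [(329, 64), (330, 142), (331, 151), (332, 151), (333, 148), (334, 141), (335, 133), (336, 129), (337, 126), (338, 73), (339, 17)]
201 [(329, 59), (330, 155), (331, 162), (332, 162), (333, 163), (334, 164), (335, 165), (336, 161), (337, 162), (338, 97), (339, 24)]
202 [(329, 54), (330, 155), (331, 163), (332, 164), (333, 164), (334, 162), (335, 163), (336, 163), (337, 163), (338, 114), (339, 41)]
203 [(329, 54), (330, 152), (331, 163), (332, 164), (333, 163), (334, 163), (335, 163), (336, 161), (337, 164), (338, 112), (339, 41)]
204 [(329, 62), (330, 141), (331, 151), (332, 151), (333, 147), (334, 147), (335, 147), (336, 147), (337, 142), (338, 98), (339, 31)]
205 [(329, 70), (330, 122), (331, 123), (332, 124), (333, 115), (334, 116), (335, 108), (336, 108), (337, 96), (338, 73), (339, 28)]
206 [(329, 74), (330, 116), (331, 109), (332, 112), (333, 108), (334, 107), (335, 89), (336, 91), (337, 95), (338, 78), (339, 24)]
207 [(329, 77), (330, 89), (331, 75), (332, 83), (333, 73), (334, 73), (335, 73), (336, 82), (337, 84), (338, 80), (339, 28)]
208 [(329, 62), (330, 62), (331, 61), (332, 60), (333, 60), (334, 62), (335, 61), (336, 61), (337, 61), (338, 71), (339, 24)]
grip top blob 333.7317073170732 203.90243902439025 [ 486.47688843 -203.10354938   83.09731049]
L [ 491.6 -185.6   85.4] ry -17.6 up 4.1
R [ 490.7 -224.1   84.5] ry 20.9 up 2.2
far [ 524.1 -208.4   65.8] ry 3.0 up -35.1
near [ 460.5 -201.   102.8] ry -0.1 up 38.8
stopR [ 495.  -274.8   80. ] ry 71.3 up -6.7
stopL [512.9  11.   80.7] ry -215.1 up -5.3
grip [ 489.3 -203.7   79.1] ry 0.7 up 1.9
gwhite [ 488.3 -246.5   78.1] ry 43.5 up -0.2
gblue [ 490.3 -162.    80.2] ry -41.0 up 4.0
hand [516.4 -63.1  97.8] ry -141.4 up -4.1
```

```bash
sed -i 's/radians(176.2)/radians(175.7)/' h.py
python3 - <<'E'
from h import *
f=grab('top')
A=[onplane(f,239.5+x*.1875,164.5+y*.1875,cov,n) for x,y in((72,82),(645,112),(385,258),(635,272))]
print([np.degrees(np.arctan2(*(A[i]-A[j])[:2])) for i,j in((0,1),(2,3))])
go(cov+1*ry+.3*up+80*n,RT)
E
```

```text
[np.float64(4.531704699680407), np.float64(4.792988887052141)]
slide [-34.02, 0.34, 6.13] turn [0.028, -0.002, -0.001] rows 5.5 0.2
```

Emit:
apply_moves(slide=[[-34.0, 0.3, 6.1], [-34.0, 0.3, 6.1], [-34.0, 0.3, 6.1], [-34.0, 0.3, 6.1], [-34.0, 0.3, 6.1], [-34.0, 0.3, 6.1], [-34.0, 0.3, 6.1], [-34.0, 0.3, 6.1]], turn=[[0.028, -0.002, 0], [0.028, -0.002, 0], [0.028, -0.002, 0], [0.028, -0.002, 0], [0.028, -0.002, 0], [0.028, -0.002, 0], [0.028, -0.002, 0], [0.028, -0.002, 0]], claw=150)

```text
t: 8.8
ee_pos: [533.6, -205.8, 153.4]
eef_rot: [-1.99, -1.847, 0.494]
wrist_force: [-0.5, -0.1, 0.2]
finger_gap: 0.411
```

Run:
```python
from h import *
s=sense();print(s['t'],s['ee_pos'],s['finger_gap'],s['wrist_force']); P=cov+1*ry+.3*up
go(P+80*n,RT);go(P+5*n,RT);go(P-23*n,RT)
g=grab('scene'); cv2.imwrite('pics/cs3.png',cv2.resize(g['img'][150:230,200:290],(630,560),interpolation=2)[:,:,::-1])
```

```text
8.8 [ 533.5781593  -205.77035643  153.44100382] 0.4110286143753556 [-0.5117272  -0.05664456  0.18192348]
slide [-0.15, 0.04, 0.05] turn [0.0, -0.0, 0.0] rows 0.0 0.0
slide [-0.15, 0.04, 7.55] turn [0.0, -0.0, 0.0] rows 1.2 0.0
slide [-0.15, 0.04, 10.35] turn [0.0, -0.0, 0.0] rows 1.7 0.0
```

View pics/cs3.png

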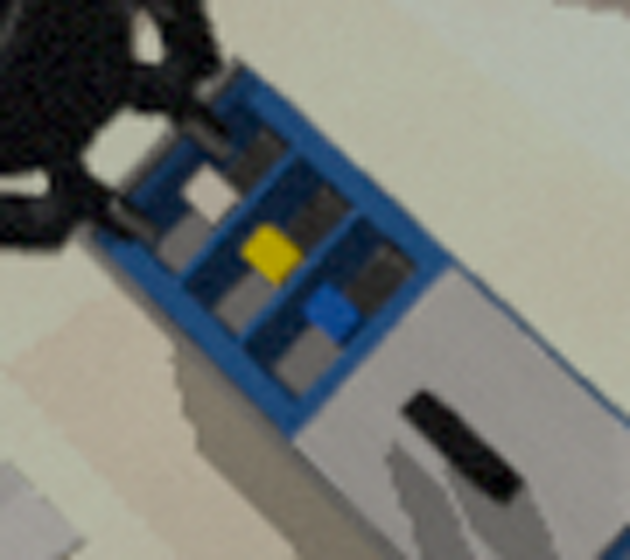

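Yellow is in the middle pocket, at crop (270,253), with a clear view. The cover is clear of the pockets. Cross-checking the grip by triangulation.

Run:
```python
from h import *
f=grab('top');g=grab('scene');q,e=tri(f,(333.9,202.1),g,(238.1,185.7)); d=q-cov
print(q,e,d@ry,d@up,d@n)
```

```text
[ 492.61808853 -205.20053567   79.39399868] 2.446770861679463 1.9868096645039408 -0.9111466218471489 -4.064957349064413
```

Emit:
apply_moves(slide=[[-0.2, 0.1, 2], [-0.2, 0.1, 5], [-0.2, 0.1, 7.5], [-0.2, 0.1, 8.5], [-0.2, 0.1, 9.3], [-0.2, 0.1, 10.0], [-0.2, 0.1, 10.3], [-0.2, 0.1, 10.3]], turn=[[0, 0, 0], [0, 0, 0], [0, 0, 0], [0, 0, 0], [0, 0, 0], [0, 0, 0], [0, 0, 0], [0, 0, 0]])

```text
t: 9.95
ee_pos: [483.3, -204.0, 63.6]
eef_rot: [-1.99, -1.848, 0.495]
wrist_force: [-0.3, 0.2, 0.5]
finger_gap: 0.413
```

Run:
```python
from h import *
s=sense();print(s['ee_pos'],s['wrist_force'],s['finger_gap']); go(cov+1.5*ry-23*n,RT)
```

```text
[ 483.30755456 -203.99893835   63.60243427] [-0.31833146  0.21794643  0.49556473] 0.4131037148553031
slide [-0.0, -0.07, 0.06] turn [0.001, 0.001, 0.001] rows 0.0 0.0
```

Emit:
apply_moves(slide=[[0, 0, 0], [0, 0, 0], [0, 0, 0], [0, 0, 0], [0, 0, 0], [0, 0, 0]], turn=[[0, 0, 0], [0, 0, 0], [0, 0, 0], [0, 0, 0], [0, 0, 0], [0, 0, 0]], claw=255, grip_force=45)

```text
t: 10.7
ee_pos: [483.5, -204.1, 63.9]
eef_rot: [-1.99, -1.849, 0.495]
wrist_force: [2.2, -0.7, 5.4]
finger_gap: 0.171
```

Emit:
apply_moves(slide=[[0, 0, -0.5], [0, 0, -1.2], [0, 0, -2.2], [0, 0, -3.5], [0, 0, -5.5], [0, 0, -8], [0, 0, -9], [0, 0, -9]], turn=[[0, 0, 0], [0, 0, 0], [0, 0, 0], [0, 0, 0], [0, 0, 0], [0, 0, 0], [0, 0, 0], [0, 0, 0]])

```text
t: 11.7
ee_pos: [528.9, -207.4, 142.2]
eef_rot: [-1.991, -1.849, 0.494]
wrist_force: [-0.2, 0.1, -1.0]
finger_gap: 0.175
```

Run:
```python
from h import *
s=sense();print(s['ee_pos'],s['wrist_force'],s['finger_gap'],s['joint_pos'])
RD=np.c_[[0,1,0],[1,0,0],[0,0,-1.]]  # down, jaws along world x
h=np.radians(2); RD=R.from_rotvec([0,0,h]).as_matrix()@RD
go((500,60,260),RD); go((470,310,200),RD)
```

```text
[ 528.85627844 -207.43650248  142.21674619] [-0.23556035  0.08712456 -0.99551708] 0.1754946837403726 [-0.49347561  0.6905588   0.55708101  1.9204863  -0.20510759  1.20177229]
slide [26.45, -10.08, -7.81] turn [-0.521, -0.028, -0.106] rows 4.7 2.9
slide [51.17, -11.28, -0.22] turn [-0.521, -0.028, -0.106] rows 8.4 2.9
```

Gripped (gap 0.175, about 15 mm) and lifted. Over to the tray, bringing the tool upright.

Emit:
apply_moves(slide=[[1, -1, -5], [5, -3, -8], [10, -5, -8], [15, -7, -8], [21, -9, -8], [26.4, -10, -7.8], [26.4, -10, -7.8]], turn=[[-0.05, 0, -0.01], [-0.15, -0.01, -0.03], [-0.25, -0.01, -0.05], [-0.35, -0.02, -0.07], [-0.45, -0.02, -0.09], [-0.521, -0.028, -0.106], [-0.521, -0.028, -0.106]])

```text
t: 12.58
ee_pos: [498.5, 63.1, 260.1]
eef_rot: [2.176, 2.265, 0.002]
wrist_force: [-0.1, -0.7, -0.2]
finger_gap: 0.176
```

```bash
cat >> h.py <<'E'
RD=R.from_rotvec([0,0,np.radians(2)]).as_matrix()@np.c_[[0,1,0],[1,0,0],[0,0,-1.]]
E
python3 - <<'E'
from h import *
s=sense();print(s['ee_pos'],s['wrist_force'],s['finger_gap'])
go((470,310,150),RD)
E
```

```text
[498.47266019  63.10586996 260.08769133] [-0.09805119 -0.70416061 -0.17967694] 0.17564087496664849
slide [24.78, -1.88, 11.02] turn [0.001, -0.001, 0.005] rows 4.3 0.0
```

Emit:
apply_moves(slide=[[6, -0.5, 2], [12, -1, 4], [18, -1.5, 7], [23, -1.9, 9.5], [24.8, -1.9, 11], [24.8, -1.9, 11], [24.8, -1.9, 11]], turn=[[0, 0, 0], [0, 0, 0], [0, 0, 0], [0, 0, 0], [0, 0, 0], [0, 0, 0], [0, 0, 0]])

```text
t: 13.45
ee_pos: [473.0, 305.6, 149.6]
eef_rot: [-2.184, -2.257, 0.002]
wrist_force: [-0.2, 1.0, -0.1]
finger_gap: 0.177
```

Run:
```python
from h import *
s=sense();print(s['ee_pos'],s['wrist_force'],s['finger_gap'])
go((470,310,20),RD)
g=grab('scene'); cv2.imwrite('pics/cs4.png',cv2.resize(g['img'][200:400,290:460],(510,600),interpolation=2)[:,:,::-1])
```

```text
[473.0116691  305.58015785 149.64715671] [-0.1850989   0.99112988 -0.11506844] 0.1770232653911929
slide [0.45, -0.27, 12.97] turn [-0.001, 0.0, -0.002] rows 2.1 0.0
```

View pics/cs4.png

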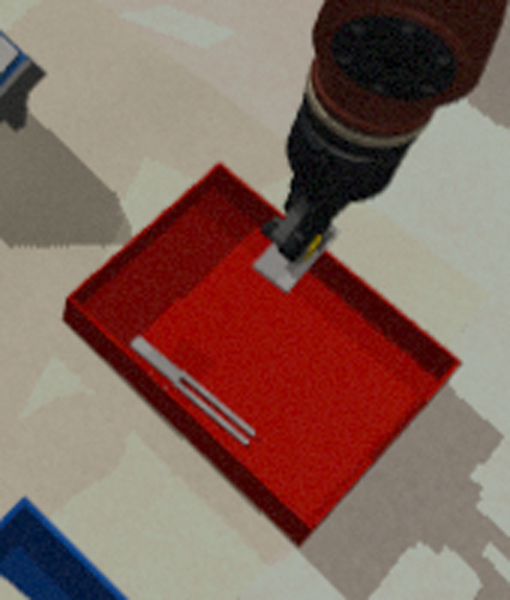

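The blade is held square over the tray, base at crop (290,265), well clear of the forceps at (190,390). Lowering.

Emit:
apply_moves(slide=[[0.4, -0.3, 4], [0.4, -0.3, 8], [0.4, -0.3, 11], [0.4, -0.3, 12.5], [0.4, -0.3, 13.1], [0.4, -0.3, 13.4], [0.4, -0.3, 13.4]], turn=[[0, 0, 0], [0, 0, 0], [0, 0, 0], [0, 0, 0], [0, 0, 0], [0, 0, 0], [0, 0, 0]])

```text
t: 14.38
ee_pos: [469.5, 310.9, 16.1]
eef_rot: [-2.182, -2.259, -0.0]
wrist_force: [-0.1, 0.4, -1.4]
finger_gap: 0.178
```

Emit:
apply_moves(slide=[[0, 0, 0.1], [0, 0, 0.2], [0, 0, 0.3], [0, 0, 0.3]], turn=[[0, 0, 0], [0, 0, 0], [0, 0, 0], [0, 0, 0]])

```text
t: 14.88
ee_pos: [468.8, 310.7, 12.0]
eef_rot: [-2.182, -2.258, 0.002]
wrist_force: [0.6, -0.1, -0.6]
finger_gap: 0.173
```

Emit:
apply_moves(slide=[[0, 0, 0.05], [0, 0, 0.1], [0, 0, 0.1]], turn=[[0, 0, 0], [0, 0, 0], [0, 0, 0]])

```text
t: 15.25
ee_pos: [468.8, 310.7, 11.1]
eef_rot: [-2.182, -2.258, 0.002]
wrist_force: [0.3, -0.3, -0.2]
finger_gap: 0.175
```

Emit:
apply_moves(slide=[[0, 0, 0.05], [0, 0, 0.1], [0, 0, 0.1]], turn=[[0, 0, 0], [0, 0, 0], [0, 0, 0]])

```text
t: 15.62
ee_pos: [468.9, 310.8, 10.8]
eef_rot: [-2.182, -2.259, 0.001]
wrist_force: [-3.8, -1.8, 6.4]
finger_gap: 0.175
```

Contact (6 N). Release and rise.

Emit:
apply_moves(slide=[[0, 0, 0], [0, 0, 0], [0, 0, 0], [0, 0, 0], [0, 0, -1], [0, 0, -4], [0, 0, -9], [0, 0, -14]], turn=[[0, 0, 0], [0, 0, 0], [0, 0, 0], [0, 0, 0], [0, 0, 0], [0, 0, 0], [0, 0, 0], [0, 0, 0]], claw=140)

```text
t: 16.62
ee_pos: [468.9, 310.6, 152.2]
eef_rot: [-2.182, -2.259, 0.001]
wrist_force: [0.6, -0.4, -0.2]
finger_gap: 0.451
```

Emit:
apply_moves(slide=[[0, -3, -4], [0, -6, -8], [0, -8, -10], [0, -8, -10]], turn=[[0, 0, 0], [0, 0, 0], [0, 0, 0], [0, 0, 0]])

```text
t: 17.12
ee_pos: [389.5, 308.4, 252.9]
eef_rot: [2.181, 2.26, 0.005]
wrist_force: [1.1, 0.0, 0.1]
finger_gap: 0.45
```

Run:
```python
from h import *
s=sense();print(s['t'],s['ee_pos'],s['wrist_force'],s['finger_gap'])
f=grab('top');g=grab('scene')
a=cv2.resize(f['img'][150:260,90:375],(780,301),interpolation=2);b=cv2.resize(g['img'][150:400,190:460],(324,300),interpolation=2)
cv2.imwrite('pics/e.png',np.vstack([a,np.hstack([b,np.zeros((300,780-324,3),np.uint8)])])[:,:,::-1])
```

```text
17.125 [389.49225148 308.43544217 252.94060045] [1.06174976 0.02893556 0.07431401] 0.4499787608965331
```

View pics/e.png

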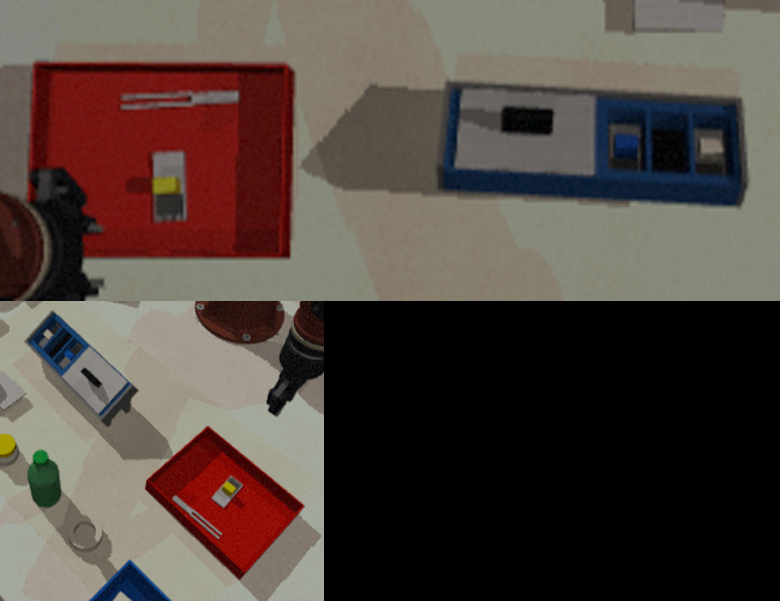

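The yellow blade lies flat in the tray, at (168,187), clear of the forceps. The cover is flat on the plain half and the blue and white blades are still in their pockets.

```bash
python3 -c "
from rig import bot; print(bot.close_job())"
```

```text
the job is handed in; nothing more can be done
None
```

The job is done and handed in at about 17 s of the 54 s allowed.

- **Cover:** I gripped its handle and slid it about 142 mm along the ledge. It lies flat on the plain half, a few mm short of the end stop, with all three pockets open.
- **Yellow blade:** It was in the middle pocket. I lifted it out square to the slope, lowered it until it touched the tray floor (about 6 N), and let go.

**Last checks:** the final top and scene pictures show the yellow blade lying on its base in the tray, clear of the forceps. The blue and white blades are in their pockets, and the things in view are where they were. The gripper was open and clear of everything. The highest wrist force in the readings after each move was under 12 N.

**Disagreements:** my first estimate of the rack's yaw (176.2°) differed by about 0.8° from the later one (about 175.4°). I used 175.7° for the blade, well within the grasp's tolerance. The last wrist joint that tilts the tool (joint 4) came close to the end of its range (2.109 of 2.11 rad) on the first approach, but I saw no reading past it.

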